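Withdraw the fuse carrier of the bench test supply

TASK

Make the repair bench's test supply dead: lift the orange safety hood off the blue supply box and hang it by its handle bar on the twin hook, so that it hangs there by itself. Then pinch the two red side catches of the white fuse carrier together, draw it straight up out of the box and finish while still holding it pinched, upright, about 10 cm higher than where it sat. Leave the other things on the bench where they are.

Things in the scene. Friction and masses are not known exactly. Their poses are not given: they have to be found in the camera images.
- hood_bar (a point): Middle of the handle bar of the loose orange safety hood (axes of the hood, z up). The bar is level, 9 mm thick, along y, 118 mm above the hood's lower edge and 55 mm above its top, on two legs 106 mm apart. Its middle 38 mm carry a black sleeve, 12 mm wide and high: grip it there.
- hood: The hood itself: open below, 66 (x) x 120 (y) x 63 mm high plus handle, about 0.17 kg; origin at the centre of its lower edge, z up. It stands loose on top of the supply box over the fuse carrier and must rise 60 mm to clear it.
- hook_seat (a point): On the fixed steel twin-hook stand: half-way between its two level prongs, at the height of their upper side (175 mm above the table). The bar goes in from the -x side, over the prongs' tips, with the prongs between bar and hood top, then down; hung, it lies along this frame's y, 5 mm above this point.
- stand: The twin-hook stand, fixed; origin on the table below hook_seat, same axes, z up. Prongs 8 mm thick lie along x at y = +36 and -36 mm; at x = -42 mm their tips turn up 16 mm above the seat; at x = +77 mm a cross bar and post carry them, rising 8 mm above the seat at most. Base plate 10 mm thick, x = +42 to +122 mm, 130 mm wide.
- well (a point): Centre of the mouth of the fuse well, in the top face of the blue supply box (fixed; 150 (x) x 160 (y) x 50 mm high, standing on the table). Axes: those of the box, z up. The carrier sits square in it.
- carrier_mid (a point): Centre of the white fuse carrier between its two red thumb pads; axes of the carrier, z up. Loose, about 0.19 kg, 40 (x) x 92 mm tall; this point is 67 mm above its underside, 29 mm above the box top when seated (38 mm deep). Pads on its +y and -y sides: 26 mm wide, 34 mm high, centred at this height; 58 mm over both at rest, 45 mm fully pressed.
- catch_left (a joint): Travel of the red catch on the carrier's +y side, m: 0 at rest (sprung out, 3 N), 0.0065 fully pressed (6 N). Its tooth holds the carrier under the well's lip until both catches are pressed about 5 mm. A grip of some 40 N presses both and carries the carrier.
- catch_right (a joint): Travel of the red catch on the carrier's -y side, m: 0 at rest (sprung out), 0.0065 fully pressed. Like the other.
- lampholder_mid (a point): Bystander: black lampholder, an open cup 36 mm across and 42 mm high; its centre, half-way up.
- plug_mid (a point): Bystander: black mains plug, 36 x 36 x 33 mm with two brass pins pointing to +x; its centre.
- driver_grip (a point): Bystander: amber screwdriver, 200 mm long, lying flat; the middle of its handle.
- lampbase_mid (a point): Bystander: dark round lamp foot, 110 mm across, with a stem 75 mm high; the middle of its height.
Mind the look-alikes: they are no part of the job. What is shaped like the hood but purple is not meant.

How it is judged:
By the outcome, as a careful person would: the job done as asked, in the order asked, and still so for the second after the job is handed in, while the arm keeps its last pose, push and grip.
It also fails if it takes over 58 s, if anything falls off the work surface, if the arm or the gripper's body presses on something with over 40 N, if the wrist force passes 120 N, or if a joint passes its speed limit or range.

ROBOT

A 7-joint arm with a two-finger parallel gripper is mounted at the origin on the work surface. World frame = base frame: x ahead of the robot, y to its left, z up, the work surface at z = 0. Lengths are in mm, angles in rad, forces in N, time in s.
With the tool pointing down it reaches from about 350 to 900 mm from the base axis. Payload 8.1 kg.
Tool frame: the origin (TCP) lies midway between the tips of the shut fingers; the grasp point (between the pads) lies 19 mm behind it; z points along the fingers, y is the line along which they close (so a half turn about z gives the same grasp; the last joint's range is limited). The gripper opens to 92 mm and grips with 3 to 60 N. Pads are 19 mm wide; open, the fingers measure 130 mm over their backs; the gripper's body (75 mm by 190 mm) begins 47 mm behind the grasp point.
Start: joints at [-1.258, 0.434, 0.025, 1.573, -0.012, 1.134, -0.075], TCP at [252.48, 571.749, 196.542] pointing down, gripper open.
Joint ranges: [-2.62, 2.62], [-0.44, 2.09], [-1.27, 1.32], [0.08, 2.57], [-1.32, 4.46], [0.12, 2], [-2.74, 2.74]. Speed limits (rad/s): [2.22, 2.22, 3.01, 3.01, 3.14, 3.14, 3.14].

INTERFACE

Orientations are given as a 3x3 rotation matrix whose columns are the frame's x, y, z axes.
In Python, from plant import r gives the robot as it stands.
- The arm moves only by the tool carry_out, never from a script. Its argument "moves" is a list of rows, each an object of numbers: "dx", "dy", "dz": the shift along the tool's x, y, z as a fraction of full scale; "wx", "wy", "wz": the turn, a rotation vector about the tool's x, y, z as a fraction of full scale; "claw": the finger opening in mm, from 0 to 91.8. In form: [{"dx": .., "dy": .., "dz": .., "wx": .., "wy": .., "wz": .., "claw": ..}, ...]. A call has 1 to 8 rows; each row shifts and turns the commanded pose from where the row before left it, along the tool's axes as they then stand; what a row does not reach is not made up. Full scale, the value 1, is 0.05 m for a shift and 4 degrees for a turn. A row lasts 1/10 s, in which the tool goes at most 50 mm and 8.59 degrees, less where a joint would pass 70% of its speed; a pose out of reach is approached as far as the arm can. A call with a number of a shift or a turn outside -1 to 1 is refused whole. A call with a gripper value outside its range is refused whole. The fingers move at their own pace and stop on an object; "force" is the grip in N (left out, the last holds). Time passes only in rows, so rows that do not move let the fingers close. It gives the time, the measured TCP pose, the force, the opening and the grip force at its end, in the units of the state.
- r.sense(): the state, without advancing time (a new reading comes with each control period).
- r.read_camera(name): name is "side" or "top"; returns a dict with "frame" (420x560x3 uint8, red, green, blue), "K" (3x3 intrinsics, pixels), "R" (3x3) and "t" (3): a world point X has camera coordinates R X + t. Camera axes: x right, y down, z forward; pixel columns grow to the right and rows downward; lengths in mm; the calibration is good to about 2 mm. A picture is of the moment at which its call begins. There is no depth.
- r.close_job(): hands the job in; it is judged then, once.
Trained networks look in a picture, given as the dict that the camera call returned (one of the last four; its "shot" number tells which), for a name from the list of things; names that differ only in an ending like _2 or _b are one class to them, and where a whole thing is asked for, a point or a joint stands for the part that bears it (a point fixed in the world has none). Each returns a list of dicts, best first, with "confidence" (0 to 1); they miss things now and then, are a little off and sometimes report something else, mostly with a low value. They report only what shows in the picture. A call takes as long as a camera call. They do not tell look-alikes from the thing itself.
- r.outline_of(target, picture): "mask" (420x560 bool, what is visible of it) and "rect" ([left, top, right, bottom] in pixels, round what is visible of it).
- r.tip_of(target, picture): "location" ([column, row] in pixels: a listed point, or the origin of a listed thing).
The state is a dict: "time_s": time; "joint_pos": joint angles; "joint_velocities": joint speeds; "effort": joint torques, N m; "ee_pos": TCP position; "orientation": TCP orientation; "ft_force": force on the tool from outside, world axes, zero at the start; "moment": the same for the moment, N m; "gripper_width": finger opening in mm; "grip_force": force on a finger pad.
Only numpy, scipy, OpenCV 4.12 (cv2) and the standard library are available. Lean on these libraries where they do the work, as an engineer would, in place of code of your own. Each camera call takes 0.05 s, during which the arm holds its last target. There are 200 camera calls.

## Working session

There is one attempt and no reset: what is moved stays moved. The work goes in short steps, Python scripts to look and compute and a tool call to move; the robot and the scene stay as the last step left them, time stands still between calls to the robot, and variables do not carry over. Pictures are saved under pics/ and viewed, at most 10 in all, crops included, and the job is handed in when it is done.

Besides the shell and the picture viewer there is one more tool, called as a command line: name --argument value ..., lists and objects as JSON in quotes. carry_out: Moves the arm, as the interface text tells. Shift numbers are shares of 0.05 m and turn numbers shares of 4 degrees, none past 1 either way. Its arguments: {"type":"object","properties":{"moves":{"type":"array","items":{"type":"object","properties":{"dx":{"type":"number","minimum":-1,"maximum":1},"dy":{"type":"number","minimum":-1,"maximum":1},"dz":{"type":"number","minimum":-1,"maximum":1},"wx":{"type":"number","minimum":-1,"maximum":1},"wy":{"type":"number","minimum":-1,"maximum":1},"wz":{"type":"number","minimum":-1,"maximum":1},"claw":{"type":"number"}}}},"force":{"type":"number"}},"required":["moves"]}

```bash
mkdir -p pics; ls
cat > h.py <<'E'
import numpy as np, cv2
from plant import r
def ray(p,px):
    K,R,t=map(np.array,(p["K"],p["R"],p["t"])); t=t.ravel()
    d=R.T@np.linalg.solve(K,[px[0],px[1],1.]); c=-R.T@t
    return c,d/np.linalg.norm(d)
def atz(p,px,z):
    c,d=ray(p,px); return c+d*(z-c[2])/d[2]
def tri(p1,a,p2,b):
    c1,d1=ray(p1,a);c2,d2=ray(p2,b)
    s=np.linalg.lstsq(np.c_[d1,-d2],c2-c1,rcond=None)[0]
    x,y=c1+s[0]*d1,c2+s[1]*d2
    return (x+y)/2,np.linalg.norm(x-y)
def proj(p,X):
    K,R,t=map(np.array,(p["K"],p["R"],p["t"])); v=K@(R@np.array(X)+t.ravel()); return v[:2]/v[2]
def save(n,im): cv2.imwrite("pics/"+n,im[...,::-1])
E
python3 - <<'E'
from h import *
np.set_printoptions(precision=1,suppress=True)
s=r.sense(); print(s["ee_pos"],s["orientation"],s["ft_force"],s["gripper_width"])
P={n:r.read_camera(n) for n in("side","top")}
for n in P:
    save(n+"0.png",P[n]["frame"]); print(n,ray(P[n],(280,210)))
    for k in ["hood_bar","hood","hook_seat","stand","well","carrier_mid","lampholder_mid","plug_mid","driver_grip","lampbase_mid"]:
        print(n,k,[(np.round(d["location"],1).tolist(),round(d["confidence"],2)) for d in r.tip_of(k,P[n])])
E
```

```text
pics
[252.3 571.2 195.8] [[-0.9  0.4 -0. ]
 [ 0.4  0.9 -0. ]
 [-0.  -0.  -1. ]] [-0.1  0.5  0.2] 92.10083243546356
side (array([ 121.5, -923.5,  677.3]), array([ 0.4,  0.8, -0.5]))
side hood_bar [([298.6, 216.0], 0.9), ([369.6, 206.8], 0.88)]
side hood [([299.2, 259.4], 0.69), ([367.0, 246.9], 0.58)]
side hook_seat [([220.1, 128.2], 0.82)]
side stand [([221.0, 189.4], 0.97), ([296.8, 260.6], 0.73)]
side well []
side carrier_mid []
side lampholder_mid [([205.8, 223.0], 0.63)]
side plug_mid [([236.9, 217.2], 0.69)]
side driver_grip [([290.0, 208.2], 0.81)]
side lampbase_mid [([313.1, 378.2], 0.59)]
top (array([ 391.1, -118.3, 1027.4]), array([ 0.2,  0. , -1. ]))
top hood_bar [([346.2, 222.2], 0.89), ([335.5, 148.0], 0.87)]
top hood [([330.9, 163.6], 0.68), ([159.3, 215.3], 0.43)]
top hook_seat [([159.0, 216.1], 0.6)]
top stand []
top well [([339.0, 227.5], 0.67)]
top carrier_mid []
top lampholder_mid [([239.8, 266.4], 0.61), ([438.3, 273.2], 0.32)]
top plug_mid [([245.9, 237.1], 0.49)]
top driver_grip [([245.7, 185.4], 0.9)]
top lampbase_mid [([437.6, 274.4], 0.74), ([159.1, 212.1], 0.7)]
```

View pics/side0.png

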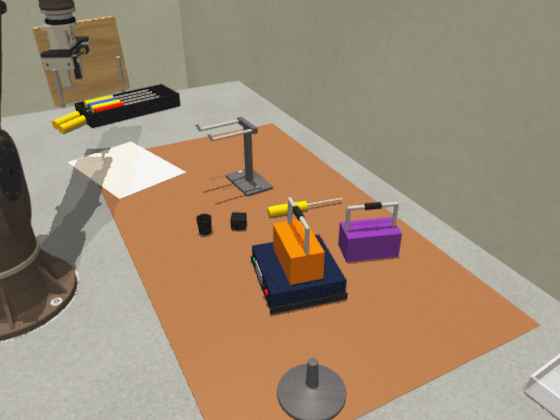

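View pics/top0.png

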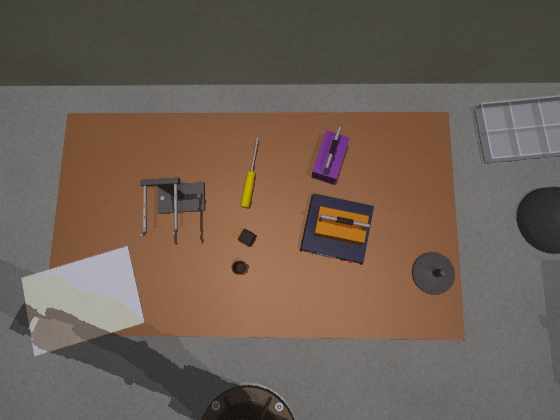

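Run:
```python
from h import *
np.set_printoptions(precision=1,suppress=True)
P={n:r.read_camera(n) for n in("side","top")}
S,T=P["side"],P["top"]
for a in [(298.6,216),(369.6,206.8)]:
  for b in [(346.2,222.2),(335.5,148)]: print("bar",a,b,*tri(S,a,T,b))
print("seat",*tri(S,(220.1,128.2),T,(159,216)), atz(S,(220.1,128.2),175),atz(T,(159,216),175), "stand",atz(S,(221,189.4),0))
# hood orange mask
for n in P:
    hsv=cv2.cvtColor(P[n]["frame"],cv2.COLOR_RGB2HSV)
    for d in r.outline_of("hood",P[n]):
        m=d["mask"]; print(n,"hood",np.round(d["rect"]),round(d["confidence"],2),"HSV",np.median(hsv[m],0))
    for d in r.outline_of("stand",P[n]): print(n,"stand",np.round(d["rect"]),round(d["confidence"],2))
a=cv2.resize(T["frame"][90:290,100:400],None,fx=2.6,fy=2.6,interpolation=cv2.INTER_CUBIC)
save("topc.png",a)
```

```text
bar (298.6, 216) (346.2, 222.2) [ 518.4 -235.   165. ] 2.8490817762668623
bar (298.6, 216) (335.5, 148) [ 624.3 -192.1  144.2] 150.91085388031263
bar (369.6, 206.8) (346.2, 222.2) [ 572.9 -270.   179.4] 135.43336920911133
bar (369.6, 206.8) (335.5, 148) [ 706.3 -215.9  121.9] 6.140784578357443
seat [530.2 190.4 180.5] 7.470256297318331 [538.4 201.6 175. ] [527.6 193.6 175. ] stand [528.3 200.4   0. ]
side hood [340. 203. 403. 261.] 0.95 HSV [143. 150. 102.]
side hood [276. 197. 326. 282.] 0.63 HSV [ 14. 239. 158.]
side stand [195. 115. 273. 195.] 0.78
side stand [246. 233. 346. 315.] 0.74
top hood [316. 207. 372. 246.] 0.66 HSV [ 17. 210. 175.]
top hood [312. 127. 350. 185.] 0.58 HSV [143. 148. 126.]
top stand [140. 179. 205. 238.] 0.97
```

View crop.

The side view shows the orange hood on the blue box at about (298,250), the purple look-alike at (370,240), and the hook stand at about (225,130). In the top view, orange is at (344,222), purple at (332,155) and the stand at (160,210), with its prong tips toward the robot. The two hood candidates are orange at side (298,216) and purple at side (370,207). The orange one fits: right colour, on the blue box, bar height about 165 ≈ 50+118 mm. I'll confirm it in an enlarged crop.

View pics/topc.png

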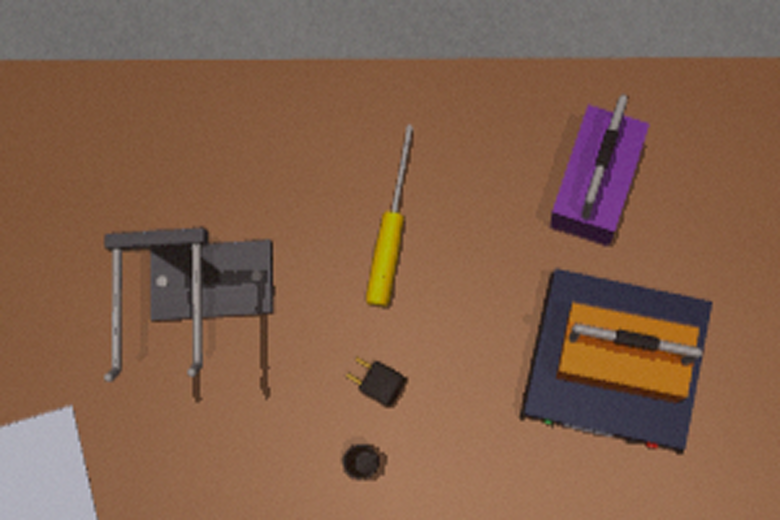

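The crop confirms orange on the blue box, with its bar from crop (577,332) to (697,353). The stand's prongs have their tips at crop (113,375) and (194,371) and the cross bar at the top.

Run:
```python
from h import *
np.set_printoptions(precision=2,suppress=True)
T=r.read_camera("top");S=r.read_camera("side")
f=lambda c:(100+c[0]/2.6,90+c[1]/2.6)
ang=lambda v:np.degrees(np.arctan2(v[1],v[0]))
a,b=atz(T,f((577,332)),168),atz(T,f((697,353)),168); print("bar",(a+b)/2,np.linalg.norm(a-b),"yaxis ang",ang(a-b)-90)
print("net bar",atz(T,(346.2,222.2),168),atz(S,(298.6,216),168))
t1,t2=atz(T,f((112,376)),191),atz(T,f((194,371)),191)
b1,b2=atz(T,f((119,245)),175),atz(T,f((196,243)),175)
print("tips",t1,t2,np.linalg.norm(t1-t2),"back",b1,b2,np.linalg.norm(b1-b2))
print("prong ang",ang(b1-t1),ang(b2-t2),"tips perp",ang(t1-t2)-90)
# base plate corners z=10
c=[atz(T,f(q),10) for q in((152,320),(272,313),(270,240))];print("base",c,ang(c[0]-c[1])-90)
s=r.sense();o=np.array(s["orientation"]);print(o.round(3),"tool x yaw",ang(o[:2,0]),"y yaw",ang(o[:2,1]))
# top box corners z=50
c=np.array([atz(T,f(q),50) for q in((555,270),(711,300),(684,450),(523,416))]);print("box",c,c.mean(0),ang(c[0]-c[1])-90,ang(c[3]-c[2])-90)
```

```text
bar [ 517.77 -231.1   168.  ] 105.61766324907505 yaxis ang -9.782648295091377
net bar [ 516.68 -233.98  168.  ] [ 517.63 -239.13  168.  ]
tips [482.8  220.67 191.  ] [487.56 150.04 191.  ] 70.78549403838512 back [602.28 229.9  175.  ] [604.32 160.5  175.  ] 69.43614819221611
prong ang 4.420947035613118 5.117587465219603 tips perp 3.8578677232420375
base [array([562.08, 256.03,  10.  ]), array([570.18, 129.29,  10.  ]), array([649.11, 135.19,  10.  ])] 3.6541677336267924
[[-0.92  0.4   0.  ]
 [ 0.4   0.92  0.  ]
 [-0.    0.   -1.  ]] tool x yaw 156.16991998754224 y yaw 66.1699200457578
box [[ 608.59 -165.75   50.  ]
 [ 578.45 -321.27   50.  ]
 [ 429.69 -290.37   50.  ]
 [ 461.47 -133.74   50.  ]] [ 519.55 -227.78   50.  ] -10.96590922152673 -11.469834312100943
```

```bash
cat >> h.py <<'E'
def go(pos,yaw,n,s=None):
    """per-row tool-axis values (n equal rows) to TCP pos, tool-y yaw deg"""
    s=s or r.sense(); o=np.array(s["orientation"]); p=np.array(s["ee_pos"])
    y0=np.degrees(np.arctan2(o[1,1],o[0,1])); dy=(yaw-y0+180)%360-180
    A=np.zeros((3,3))
    for k in range(n):
        c,q=np.cos(np.radians(dy*k/n)),np.sin(np.radians(dy*k/n))
        A+=np.array([[c,-q,0],[q,c,0],[0,0,1]])@o
    v=np.linalg.solve(A,np.array(pos)-p)/50
    tilt=np.degrees(np.cross(o[:,2],[0,0,-1]))@o
    print("d",v.round(3),"wz",round(-dy/n/4,3),"yaw",round(y0,2),"pos",p.round(1),"tilt about tool xyz",tilt.round(2),"F",np.round(s["ft_force"],1),"w",round(s["gripper_width"],1),"t",s["time_s"],"q",np.round(s["joint_pos"],2))
E
python3 -c "
from h import *
go((517.5,-233,290),-10,24)"
```

```text
d [-0.746 -0.151 -0.078] wz 0.793 yaw 66.17 pos [252.5 571.7 196.5] tilt about tool xyz [0. 0. 0.] F [-0.1 -0.7  0.4] w 91.7 t 1.5 q [-1.26  0.43  0.03  1.57 -0.01  1.13 -0.08]
```

carry_out --moves '[{"dz": -0.7},{"dz": -0.7},{"dz": -0.6}]'

```text
invalid input at $.moves[0]: expected keys dx, dy, dz, wx, wy, wz, claw
```

```bash
python3 -c "
from h import *
go((517.5,-233,260),-10,24)"
```

```text
d [-0.746 -0.151 -0.053] wz 0.793 yaw 66.17 pos [252.5 571.7 196.5] tilt about tool xyz [0. 0. 0.] F [-0.1 -0.7  0.4] w 91.7 t 1.5 q [-1.26  0.43  0.03  1.57 -0.01  1.13 -0.08]
```

carry_out --moves '[{"dx": 0,"dy": 0,"dz": -0.8,"wx": 0,"wy": 0,"wz": 0,"claw": 60},{"dx": -0.6,"dy": -0.1,"dz": -0.8,"wx": 0,"wy": 0,"wz": 0.8,"claw": 60},{"dx": -0.75,"dy": -0.15,"dz": -0.3,"wx": 0,"wy": 0,"wz": 0.8,"claw": 60},{"dx": -0.75,"dy": -0.15,"dz": 0,"wx": 0,"wy": 0,"wz": 0.8,"claw": 60},{"dx": -0.75,"dy": -0.15,"dz": 0,"wx": 0,"wy": 0,"wz": 0.8,"claw": 60},{"dx": -0.75,"dy": -0.15,"dz": 0,"wx": 0,"wy": 0,"wz": 0.8,"claw": 60},{"dx": -0.75,"dy": -0.15,"dz": 0,"wx": 0,"wy": 0,"wz": 0.8,"claw": 60},{"dx": -0.75,"dy": -0.15,"dz": 0,"wx": 0,"wy": 0,"wz": 0.8,"claw": 60}]'

```text
time_s: 2.3
ee_pos: [436.5, 388.7, 291.4]
orientation: [[-0.69, 0.724, 0.0], [0.724, 0.69, 0.0], [0.0, 0.0, -1.0]]
ft_force: [0.2, -0.5, 0.0]
gripper_width: 60.0
grip_force: 0.0
```

```bash
python3 -c "
from h import *
go((517.5,-233,260),-10,16)"
```

```text
d [-0.798 -0.156  0.039] wz 0.838 yaw 43.64 pos [436.5 388.7 291.4] tilt about tool xyz [ 0.02 -0.    0.  ] F [ 0.2 -0.5  0. ] w 60.0 t 2.3 q [-0.96  0.3   0.2   1.54 -0.06  1.3   0.  ]
```

carry_out --moves '[{"dx": -0.8,"dy": -0.16,"dz": 0,"wx": 0,"wy": 0,"wz": 0.84,"claw": 60},{"dx": -0.8,"dy": -0.16,"dz": 0,"wx": 0,"wy": 0,"wz": 0.84,"claw": 60},{"dx": -0.8,"dy": -0.16,"dz": 0,"wx": 0,"wy": 0,"wz": 0.84,"claw": 60},{"dx": -0.8,"dy": -0.16,"dz": 0,"wx": 0,"wy": 0,"wz": 0.84,"claw": 60},{"dx": -0.8,"dy": -0.16,"dz": 0,"wx": 0,"wy": 0,"wz": 0.84,"claw": 60},{"dx": -0.8,"dy": -0.16,"dz": 0,"wx": 0,"wy": 0,"wz": 0.84,"claw": 60},{"dx": -0.8,"dy": -0.16,"dz": 0,"wx": 0,"wy": 0,"wz": 0.84,"claw": 60},{"dx": -0.8,"dy": -0.16,"dz": 0,"wx": 0,"wy": 0,"wz": 0.84,"claw": 60}]'

```text
time_s: 3.1
ee_pos: [550.1, 85.8, 291.4]
orientation: [[-0.288, 0.958, 0.0], [0.958, 0.288, 0.0], [0.0, 0.0, -1.0]]
ft_force: [1.2, 1.1, 0.1]
gripper_width: 60.1
grip_force: 0.0
```

```bash
python3 -c "
from h import *
go((517.5,-233,230),-10,8)"
```

```text
d [-0.794 -0.153  0.153] wz 0.836 yaw 16.76 pos [550.1  85.8 291.4] tilt about tool xyz [ 0.02 -0.    0.  ] F [1.2 1.1 0.1] w 60.1 t 3.1 q [-0.57  0.26  0.42  1.62 -0.11  1.28  0.16]
```

carry_out --moves '[{"dx": -0.8,"dy": -0.15,"dz": 0.1,"wx": 0,"wy": 0,"wz": 0.84,"claw": 60},{"dx": -0.8,"dy": -0.15,"dz": 0.1,"wx": 0,"wy": 0,"wz": 0.84,"claw": 60},{"dx": -0.8,"dy": -0.15,"dz": 0.1,"wx": 0,"wy": 0,"wz": 0.84,"claw": 60},{"dx": -0.8,"dy": -0.15,"dz": 0.2,"wx": 0,"wy": 0,"wz": 0.84,"claw": 60},{"dx": -0.8,"dy": -0.15,"dz": 0.2,"wx": 0,"wy": 0,"wz": 0.84,"claw": 60},{"dx": -0.8,"dy": -0.15,"dz": 0.2,"wx": 0,"wy": 0,"wz": 0.84,"claw": 60},{"dx": -0.8,"dy": -0.15,"dz": 0.2,"wx": 0,"wy": 0,"wz": 0.84,"claw": 60},{"dx": -0.75,"dy": -0.15,"dz": 0.1,"wx": 0,"wy": 0,"wz": 0.82,"claw": 60}]'

```text
time_s: 3.9
ee_pos: [518.5, -232.9, 230.6]
orientation: [[0.175, 0.985, -0.001], [0.985, -0.175, 0.0], [-0.0, -0.001, -1.0]]
ft_force: [0.4, -0.2, -0.6]
gripper_width: 59.9
grip_force: 0.0
```

Run:
```python
from h import *
np.set_printoptions(precision=1,suppress=True)
go((517.5,-233,149),-10,4)
S=r.read_camera("side");T=r.read_camera("top")
for d in r.tip_of("hood_bar",S): print(d["location"],d["confidence"],atz(S,d["location"],168))
print("tcp px",proj(S,r.sense()["ee_pos"]))
save("s1.png",cv2.resize(S["frame"][130:310,200:440],None,fx=3,fy=3))
```

```text
d [-0.  -0.   0.4] wz -0.003 yaw -10.05 pos [ 518.5 -232.9  230.6] tilt about tool xyz [-0.  0.  0.] F [ 0.4 -0.2 -0.6] w 59.9 t 3.9 q [-0.1  0.3  0.6  1.7 -0.2  1.2  0.4]
[298.6, 212.2] 0.91 [ 524.1 -227.6  168. ]
[372.5, 206.3] 0.69 [ 660.4 -275.9  168. ]
tcp px [297.9 185.3]
```

View pics/s1.png

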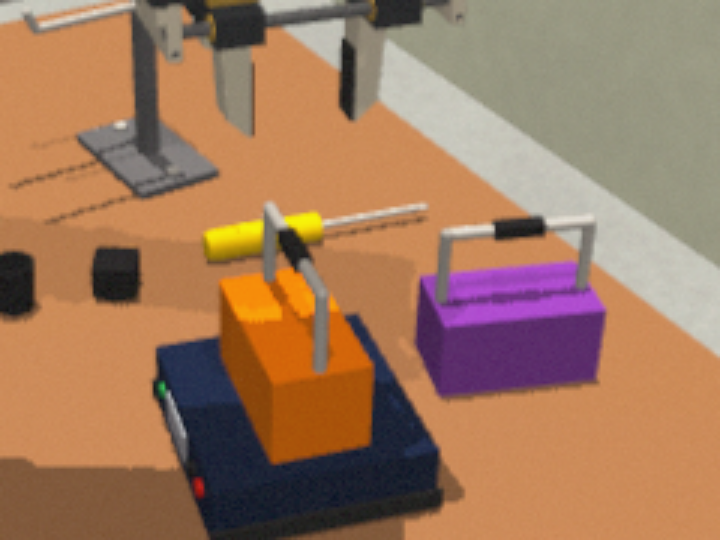

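The open fingers at crop (235,110) and (360,100) straddle the orange hood's sleeve at crop (296,250), so they are lined up. I'll descend and grip.

carry_out --force 30 --moves '[{"dx": 0,"dy": 0,"dz": 0.5,"wx": 0,"wy": 0,"wz": 0,"claw": 50},{"dx": 0,"dy": 0,"dz": 0.5,"wx": 0,"wy": 0,"wz": 0,"claw": 50},{"dx": 0,"dy": 0,"dz": 0.4,"wx": 0,"wy": 0,"wz": 0,"claw": 50},{"dx": 0,"dy": 0,"dz": 0.23,"wx": 0,"wy": 0,"wz": 0,"claw": 50},{"dx": 0,"dy": 0,"dz": 0,"wx": 0,"wy": 0,"wz": 0,"claw": 4},{"dx": 0,"dy": 0,"dz": 0,"wx": 0,"wy": 0,"wz": 0,"claw": 4},{"dx": 0,"dy": 0,"dz": 0,"wx": 0,"wy": 0,"wz": 0,"claw": 4},{"dx": 0,"dy": 0,"dz": 0,"wx": 0,"wy": 0,"wz": 0,"claw": 4}]'

```text
time_s: 4.85
ee_pos: [519.9, -231.5, 150.8]
orientation: [[0.172, 0.985, 0.002], [0.985, -0.172, -0.0], [-0.0, 0.002, -1.0]]
ft_force: [-0.5, -0.1, 0.0]
gripper_width: 22.5
grip_force: 0.0
```

carry_out --moves '[{"dx": 0,"dy": 0,"dz": 0,"wx": 0,"wy": 0,"wz": 0,"claw": 4},{"dx": 0,"dy": 0,"dz": 0,"wx": 0,"wy": 0,"wz": 0,"claw": 4},{"dx": 0,"dy": 0,"dz": 0,"wx": 0,"wy": 0,"wz": 0,"claw": 4}]'

```text
time_s: 5.15
ee_pos: [519.3, -231.3, 150.0]
orientation: [[0.172, 0.985, 0.0], [0.985, -0.172, 0.0], [0.0, 0.0, -1.0]]
ft_force: [-0.2, 0.2, -0.4]
gripper_width: 4.5
grip_force: 0.0
```

Run:
```python
from h import *
S=r.read_camera("side");T=r.read_camera("top");s=r.sense();print(s["gripper_width"],s["grip_force"],s["ee_pos"])
print(proj(S,s["ee_pos"]),proj(T,s["ee_pos"]))
a=cv2.resize(S["frame"][150:310,220:360],None,fx=3,fy=3);b=cv2.resize(T["frame"][150:310,280:400],None,fx=3,fy=3)
save("s2.png",np.hstack([a,b]))
```

```text
4.207513427133606 0.0 [ 519.21596979 -231.29421853  149.85505799]
[297.14098884 221.84799871] [343.98168028 222.2361652 ]
```

View pics/s2.png

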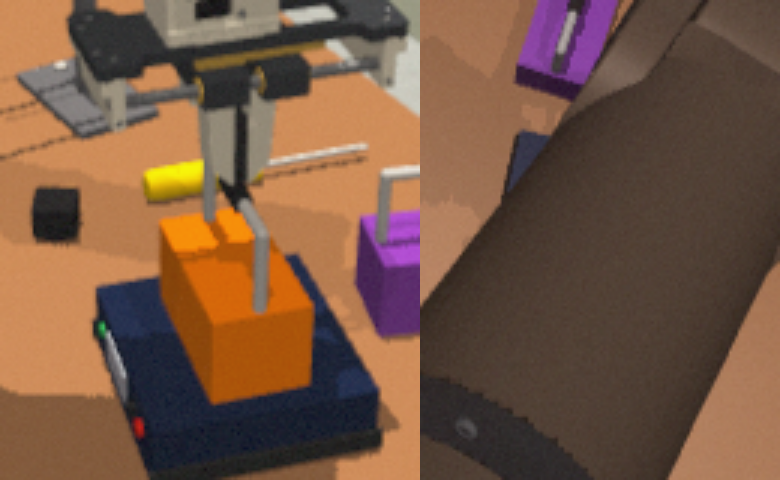

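Run:
```python
from h import *
S=r.read_camera("side")
i=cv2.imread("pics/side0.png")[...,::-1]
print(proj(S,[252.5,571.7,196.5]), proj(S,[252.5,571.7,226.5]))
for z in(150,168,180): print(z,proj(S,[518,-233,z]))
f=lambda x:np.clip((x/255.)**.6*255,0,255).astype(np.uint8)
a=cv2.resize(f(S["frame"][170:240,270:330]),None,fx=8,fy=8,interpolation=cv2.INTER_CUBIC)
b=cv2.resize(f(i[40:110,40:77]),None,fx=8,fy=8,interpolation=cv2.INTER_CUBIC)
b=cv2.resize(f(i[30:100,40:77+20]),None,fx=5,fy=8,interpolation=cv2.INTER_CUBIC)
save("s3.png",np.hstack([a,b]))
```

```text
[75.88287911 93.97641213] [73.57472822 83.5880514 ]
150 [297.02331405 222.38912371]
168 [297.16458908 214.38388816]
180 [297.2603476  208.95780877]
```

View pics/s3.png

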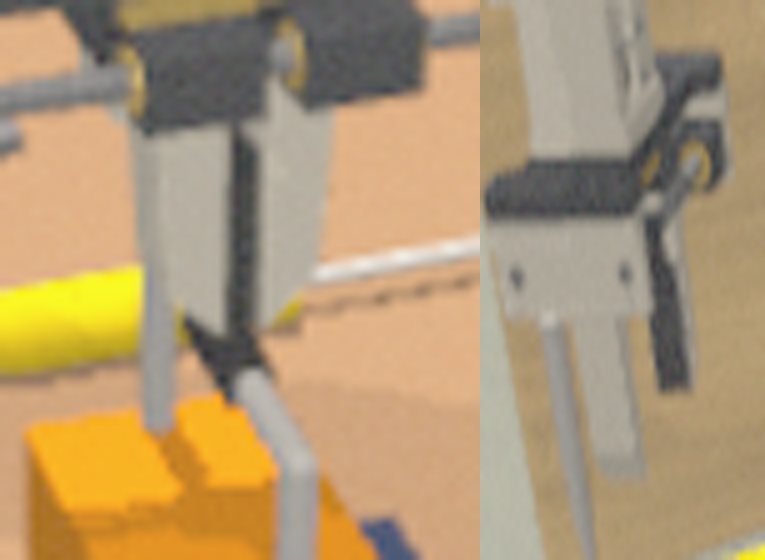

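The shut fingertips are at px (300,210.6), just above the sleeve at (299,214). They sit about 27 mm higher than the reported TCP projects (row 222), and the start picture shows the same offset. The reported z is therefore about 27 mm too low. I'll open, go down 27 mm more and grip again.

carry_out --moves '[{"dx": 0,"dy": 0,"dz": -0.1,"wx": 0,"wy": 0,"wz": 0,"claw": 45},{"dx": 0,"dy": 0,"dz": 0,"wx": 0,"wy": 0,"wz": 0,"claw": 45},{"dx": 0,"dy": 0,"dz": 0,"wx": 0,"wy": 0,"wz": 0,"claw": 45},{"dx": 0,"dy": 0,"dz": 0,"wx": 0,"wy": 0,"wz": 0,"claw": 45},{"dx": 0,"dy": 0,"dz": 0.2,"wx": 0,"wy": 0,"wz": 0,"claw": 45},{"dx": 0,"dy": 0,"dz": 0.2,"wx": 0,"wy": 0,"wz": 0,"claw": 45},{"dx": 0,"dy": 0,"dz": 0.2,"wx": 0,"wy": 0,"wz": 0,"claw": 45},{"dx": 0,"dy": 0,"dz": 0.05,"wx": 0,"wy": 0,"wz": 0,"claw": 45}]'

```text
time_s: 6.1
ee_pos: [518.2, -230.8, 120.5]
orientation: [[0.172, 0.985, -0.003], [0.985, -0.172, 0.001], [0.0, -0.003, -1.0]]
ft_force: [-0.4, 0.1, -0.4]
gripper_width: 44.9
grip_force: 0.0
```

carry_out --force 30 --moves '[{"dx": 0,"dy": 0,"dz": 0,"wx": 0,"wy": 0,"wz": 0,"claw": 4},{"dx": 0,"dy": 0,"dz": 0,"wx": 0,"wy": 0,"wz": 0,"claw": 4},{"dx": 0,"dy": 0,"dz": 0,"wx": 0,"wy": 0,"wz": 0,"claw": 4},{"dx": 0,"dy": 0,"dz": 0,"wx": 0,"wy": 0,"wz": 0,"claw": 4},{"dx": 0,"dy": 0,"dz": 0,"wx": 0,"wy": 0,"wz": 0,"claw": 4},{"dx": 0,"dy": 0,"dz": 0,"wx": 0,"wy": 0,"wz": 0,"claw": 4}]'

```text
time_s: 6.7
ee_pos: [519.5, -231.3, 122.6]
orientation: [[0.172, 0.985, 0.001], [0.985, -0.172, -0.0], [0.0, 0.001, -1.0]]
ft_force: [0.2, 1.0, 0.7]
gripper_width: 11.8
grip_force: 29.9
```

carry_out --moves '[{"dx": 0,"dy": 0,"dz": -0.2,"wx": 0,"wy": 0,"wz": 0,"claw": 4},{"dx": 0,"dy": 0,"dz": -0.3,"wx": 0,"wy": 0,"wz": 0,"claw": 4},{"dx": 0,"dy": 0,"dz": -0.4,"wx": 0,"wy": 0,"wz": 0,"claw": 4},{"dx": 0,"dy": 0,"dz": -0.4,"wx": 0,"wy": 0,"wz": 0,"claw": 4},{"dx": 0,"dy": 0,"dz": -0.3,"wx": 0,"wy": 0,"wz": 0,"claw": 4},{"dx": 0,"dy": 0,"dz": 0,"wx": 0,"wy": 0,"wz": 0,"claw": 4},{"dx": 0,"dy": 0,"dz": 0,"wx": 0,"wy": 0,"wz": 0,"claw": 4}]'

```text
time_s: 7.4
ee_pos: [519.2, -231.2, 202.4]
orientation: [[0.172, 0.985, 0.0], [0.985, -0.172, 0.0], [0.0, 0.0, -1.0]]
ft_force: [-0.4, -0.2, -1.7]
gripper_width: 11.5
grip_force: 29.9
```

Run:
```python
from h import *
np.set_printoptions(precision=1,suppress=True)
S=r.read_camera("side");T=r.read_camera("top");s=r.sense();print(s["gripper_width"],s["grip_force"],s["ft_force"],s["moment"])
for n,p in(("S",S),("T",T)):
  for k in("hood_bar","carrier_mid","well","hook_seat"):
    print(n,k,[(np.round(d["location"],1),round(d["confidence"],2),atz(p,d["location"],{"hood_bar":248,"carrier_mid":79,"well":50,"hook_seat":175}[k])) for d in r.tip_of(k,p)])
save("s4.png",cv2.resize(S["frame"][110:310,190:430],None,fx=3,fy=3))
go((420,190,162),4,16)
```

```text
11.66175181782049 29.910836219787598 [-0.2  0.3 -2. ] [-0.  0.  0.]
S hood_bar [(array([297.2, 175.2]), 0.88, array([ 519.9, -227.2,  248. ])), (array([369.3, 203.3]), 0.59, array([ 576.8, -367.5,  248. ]))]
S carrier_mid [(array([298. , 249.5]), 0.74, array([ 525.4, -225.8,   79. ]))]
S well [(array([293.9, 263. ]), 0.96, array([ 515.6, -227.6,   50. ]))]
S hook_seat []
T hood_bar [(array([334.3, 150.2]), 0.75, array([ 660.1, -200.9,  248. ]))]
T carrier_mid []
T well []
T hook_seat [(array([159.8, 214.9]), 0.77, array([530.1, 191.9, 175. ])), (array([246. , 234.4]), 0.61, array([486.6,  -7.4, 175. ]))]
d [ 0.5 -0.2  0.1] wz -0.217 yaw -9.91 pos [ 519.2 -231.3  202.1] tilt about tool xyz [-0.  0. -0.] F [-0.3  0.9 -1.6] w 11.9 t 7.9 q [-0.1  0.4  0.6  1.7 -0.2  1.1  0.4]
```

View pics/s4.png

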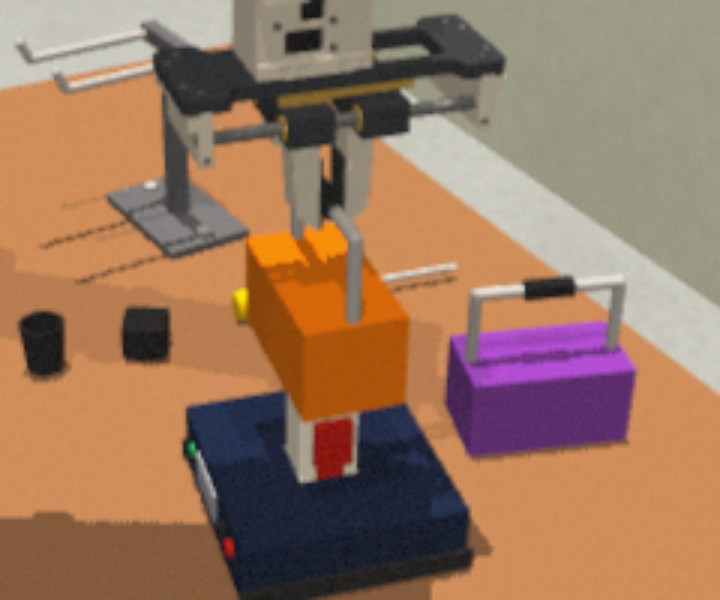

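The hood is held level by its sleeve at crop (330,195), and the carrier with its red pad at crop (333,447) stayed in the box. Next I carry the hood to the -x side of the hooks.

```bash
python3 -c "
from h import *
go((427,183,202),4.2,14)"
```

```text
d [ 0.585 -0.167  0.   ] wz -0.252 yaw -9.91 pos [ 519.2 -231.3  202.1] tilt about tool xyz [-0.02  0.   -0.  ] F [-0.3  0.9 -1.6] w 11.9 t 7.9 q [-0.12  0.37  0.62  1.74 -0.24  1.1   0.39]
```

carry_out --moves '[{"dx": 0.3,"dy": -0.08,"dz": 0,"wx": 0,"wy": 0,"wz": -0.12,"claw": 4},{"dx": 0.58,"dy": -0.17,"dz": 0,"wx": 0,"wy": 0,"wz": -0.25,"claw": 4},{"dx": 0.58,"dy": -0.17,"dz": 0,"wx": 0,"wy": 0,"wz": -0.25,"claw": 4},{"dx": 0.58,"dy": -0.17,"dz": 0,"wx": 0,"wy": 0,"wz": -0.25,"claw": 4},{"dx": 0.58,"dy": -0.17,"dz": 0,"wx": 0,"wy": 0,"wz": -0.25,"claw": 4},{"dx": 0.58,"dy": -0.17,"dz": 0,"wx": 0,"wy": 0,"wz": -0.25,"claw": 4},{"dx": 0.58,"dy": -0.17,"dz": 0,"wx": 0,"wy": 0,"wz": -0.25,"claw": 4},{"dx": 0.58,"dy": -0.17,"dz": 0,"wx": 0,"wy": 0,"wz": -0.25,"claw": 4}]'

```text
time_s: 8.7
ee_pos: [480.8, -5.4, 202.4]
orientation: [[0.04, 0.999, 0.0], [0.999, -0.04, 0.0], [0.0, 0.0, -1.0]]
ft_force: [1.3, 0.4, -0.9]
gripper_width: 11.7
grip_force: 29.9
```

```bash
python3 -c "
from h import *
go((427,183,167),4.2,7)"
```

```text
d [ 0.54  -0.149  0.101] wz -0.233 yaw -2.32 pos [480.8  -5.4 202.4] tilt about tool xyz [ 0.01 -0.03  0.  ] F [ 1.3  0.4 -0.9] w 11.7 t 8.7 q [-0.53  0.2   0.52  1.94 -0.11  1.04 -0.01]
```

carry_out --moves '[{"dx": 0.55,"dy": -0.15,"dz": 0.1,"wx": 0,"wy": 0,"wz": -0.23,"claw": 4},{"dx": 0.55,"dy": -0.15,"dz": 0.1,"wx": 0,"wy": 0,"wz": -0.23,"claw": 4},{"dx": 0.55,"dy": -0.15,"dz": 0.1,"wx": 0,"wy": 0,"wz": -0.23,"claw": 4},{"dx": 0.55,"dy": -0.15,"dz": 0.1,"wx": 0,"wy": 0,"wz": -0.23,"claw": 4},{"dx": 0.55,"dy": -0.15,"dz": 0.1,"wx": 0,"wy": 0,"wz": -0.23,"claw": 4},{"dx": 0.55,"dy": -0.15,"dz": 0.1,"wx": 0,"wy": 0,"wz": -0.23,"claw": 4},{"dx": 0.45,"dy": -0.15,"dz": 0.1,"wx": 0,"wy": 0,"wz": -0.24,"claw": 4},{"dx": 0,"dy": 0,"dz": 0,"wx": 0,"wy": 0,"wz": 0,"claw": 4}]'

```text
time_s: 9.5
ee_pos: [425.8, 183.4, 166.7]
orientation: [[-0.077, 0.997, -0.001], [0.997, 0.077, 0.001], [0.001, -0.001, -1.0]]
ft_force: [0.1, 0.2, -1.0]
gripper_width: 11.6
grip_force: 29.9
```

Run:
```python
from h import *
np.set_printoptions(precision=1,suppress=True)
S=r.read_camera("side");T=r.read_camera("top")
for n,p in(("S",S),("T",T)):
  for k in("hood_bar","hook_seat"):
    print(n,k,[(np.round(d["location"],1),round(d["confidence"],2),atz(p,d["location"],{"hood_bar":212,"hook_seat":175}[k])) for d in r.tip_of(k,p)])
a=S["frame"][70:270,130:330];
save("s5.png",cv2.resize(a,None,fx=3,fy=3))
go((528,190.5,167),4.2,6)
```

```text
S hood_bar [(array([369.7, 205.6]), 0.74, array([ 610.9, -327.6,  212. ])), (array([173.5, 125.4]), 0.63, array([416.4, 185.7, 212. ])), (array([290.6, 207.8]), 0.24, array([ 484.1, -268.6,  212. ]))]
S hook_seat [(array([217.8, 128.4]), 0.84, array([532.7, 203.1, 175. ]))]
T hood_bar [(array([331.2, 149.1]), 0.78, array([ 675. , -197.9,  212. ])), (array([154.1, 263.7]), 0.68, array([418.1, 183.5, 212. ]))]
T hook_seat [(array([156.4, 213.7]), 0.82, array([532.9, 200. , 175. ]))]
d [0.  0.3 0. ] wz -0.01 yaw 3.97 pos [428.5 178.8 167.6] tilt about tool xyz [ 0. -0.  0.] F [-0.5  0.2 -1.2] w 11.6 t 9.8 q [-0.8  0.2  0.4  2.  -0.1  0.9 -0.3]
```

View pics/s5.png

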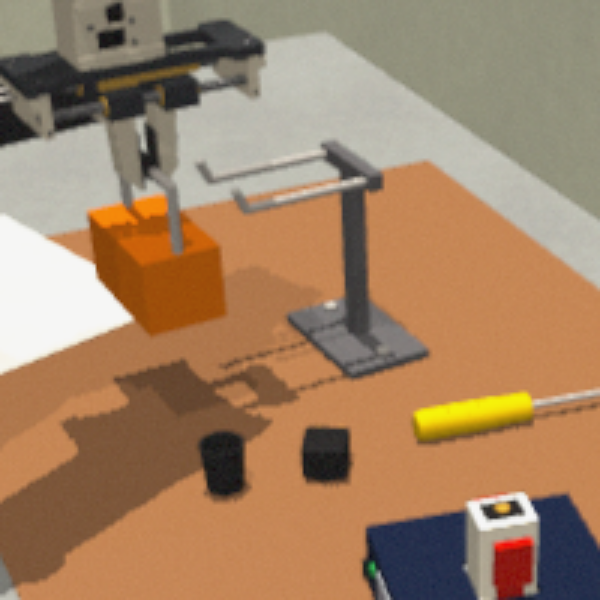

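The hood hangs level in the gripper, with handle corners at crop (172,182) and (124,160). It is on the -x side of the prong tips at crop (202,163) and (238,193), roughly in line with them.

Run:
```python
from h import *
np.set_printoptions(precision=1,suppress=True)
S=r.read_camera("side");T=r.read_camera("top")
f=lambda c:(130+c[0]/3,70+c[1]/3)
a,b=atz(S,f((202,163)),191),atz(S,f((238,193)),191)
print("S tips",a,b,(a+b)/2,np.linalg.norm(a-b))
a,b=atz(S,f((172,180)),216),atz(S,f((124,160)),216)
print("S bar",a,b,(a+b)/2,np.linalg.norm(a-b))
# hood mask edges in top: orange blob, footprint at hood bottom/top
for n,p,z in(("T",T,158),("S",S,158)):
    h=cv2.cvtColor(p["frame"],cv2.COLOR_RGB2HSV)
    m=((h[...,0]>5)&(h[...,0]<22)&(h[...,1]>200)&(h[...,2]>90)).astype(np.uint8)
    k,l,st,c=cv2.connectedComponentsWithStats(m)
    for j in range(1,k):
        if st[j,4]>60: print(n,st[j],c[j],atz(p,c[j],z))
go((528,189,167),4.2,6)
sx=T["frame"][190:290,110:230]
save("t6.png",cv2.resize(sx,None,fx=6,fy=6,interpolation=cv2.INTER_CUBIC))
```

```text
S tips [484.2 214.9 191. ] [488.5 143.  191. ] [486.3 178.9 191. ] 72.0121651397172
S bar [433.7 135.  216. ] [413.2 190.7 216. ] [423.4 162.8 216. ] 59.41472584116493
T [165 245  26  31 619] [178.  260.1] [428.7 149.  158. ]
S [ 161  136   46   46 1401] [183.7 158.7] [411.1 111.7 158. ]
d [0.  0.3 0. ] wz -0.01 yaw 3.97 pos [428.5 178.9 167.5] tilt about tool xyz [ 0. -0.  0.] F [-0.3 -0.1 -1.2] w 11.6 t 9.9 q [-0.8  0.2  0.4  2.  -0.1  0.9 -0.3]
```

View pics/t6.png

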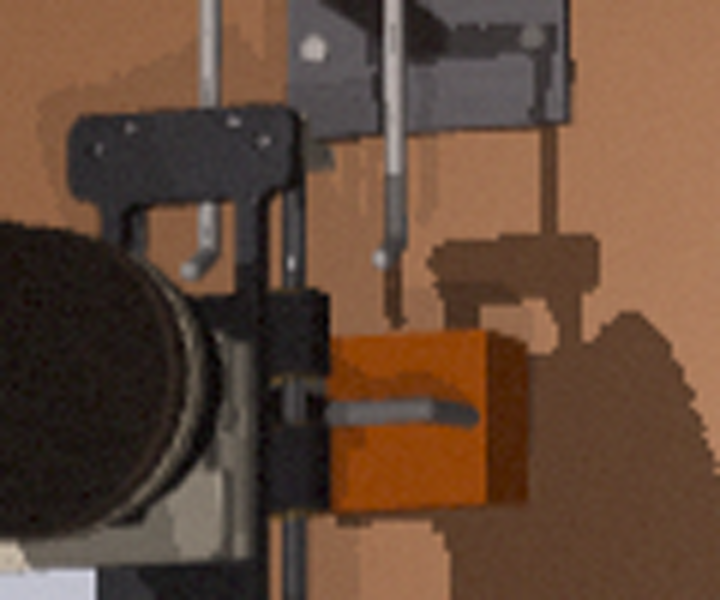

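Run:
```python
from h import *
np.set_printoptions(precision=1,suppress=True)
T=r.read_camera("top");f=lambda c:(110+c[0]/6,190+c[1]/6)
t1,t2=atz(T,f((190,266)),191),atz(T,f((382,257)),191)
print("tips",t1,t2,(t1+t2)/2,np.linalg.norm(t1-t2))
for z in(208,212,216):
    L=atz(T,f((434,410)),z);B=atz(T,f((330,412)),z); print(z,L,B,"bar mid", L+53*np.array([-.073,.997,0]))
Y=np.array([-.073,.997,0]);X=np.array([.997,.073,0])
print("y of tips mid",((t1+t2)/2)@Y,"x",((t1+t2)/2)@X)
L=atz(T,f((434,410)),212); print("bar mid y",L@Y+53,"x",L@X)
p=r.sense()["ee_pos"];print("ee",p@Y,p@X)
```

```text
tips [483.4 223.9 191. ] [487.2 152.2 191. ] [485.3 188.  191. ] 71.84343469775322
208 [430.2 124.4 208. ] [429.2 162.  208. ] bar mid [426.4 177.2 208. ]
212 [430.1 123.2 212. ] [429.  160.6 212. ] bar mid [426.2 176.  212. ]
216 [429.9 122.  216. ] [428.9 159.3 216. ] bar mid [426.  174.9 216. ]
y of tips mid 152.02892042677803 x 497.5916312061599
bar mid y 144.44086086651248 x 437.75962208733836
ee 147.19382158142483 440.223859478143
```

The bar is in line with the hooks except for about 7 mm in y; its bend is at crop (434,410) and the prong tips at (190,266) and (382,257). I'll shift it +7 mm, lower it 4 mm, then advance 100 mm.

carry_out --moves '[{"dx": 0.14,"dy": 0,"dz": 0.08,"wx": 0,"wy": 0,"wz": 0,"claw": 4},{"dx": 0,"dy": 0.2,"dz": 0,"wx": 0,"wy": 0,"wz": -0.03,"claw": 4},{"dx": 0,"dy": 0.3,"dz": 0,"wx": 0,"wy": 0,"wz": -0.03,"claw": 4},{"dx": 0,"dy": 0.3,"dz": 0,"wx": 0,"wy": 0,"wz": 0,"claw": 4},{"dx": 0,"dy": 0.3,"dz": 0,"wx": 0,"wy": 0,"wz": 0,"claw": 4},{"dx": 0,"dy": 0.3,"dz": 0,"wx": 0,"wy": 0,"wz": 0,"claw": 4},{"dx": 0,"dy": 0.3,"dz": 0,"wx": 0,"wy": 0,"wz": 0,"claw": 4},{"dx": 0,"dy": 0.3,"dz": 0,"wx": 0,"wy": 0,"wz": 0,"claw": 4}]'

```text
time_s: 10.75
ee_pos: [528.7, 194.1, 163.0]
orientation: [[-0.075, 0.997, 0.0], [0.997, 0.075, -0.0], [-0.0, 0.0, -1.0]]
ft_force: [-0.3, -1.0, -1.2]
gripper_width: 11.7
grip_force: 29.9
```

carry_out --moves '[{"dx": 0,"dy": 0,"dz": 0,"wx": 0,"wy": 0,"wz": 0,"claw": 4},{"dx": 0,"dy": 0,"dz": 0,"wx": 0,"wy": 0,"wz": 0,"claw": 4}]'

```text
time_s: 10.95
ee_pos: [527.5, 193.8, 162.9]
orientation: [[-0.075, 0.997, -0.001], [0.997, 0.075, -0.001], [-0.0, -0.001, -1.0]]
ft_force: [-0.3, 0.0, -1.7]
gripper_width: 11.6
grip_force: 29.9
```

Run:
```python
from h import *
np.set_printoptions(precision=1,suppress=True)
go((528,195,133),4.2,6)
S=r.read_camera("side");p=r.read_camera("top")
for n,p in(("S",S),("T",p)):
    h=cv2.cvtColor(p["frame"],cv2.COLOR_RGB2HSV)
    m=((h[...,0]>5)&(h[...,0]<22)&(h[...,1]>200)&(h[...,2]>90)).astype(np.uint8)
    k,l,st,c=cv2.connectedComponentsWithStats(m)
    print(n,[(st[j],c[j]) for j in range(1,k) if st[j,4]>60])
save("s7.png",cv2.resize(S["frame"][70:220,150:310],None,fx=4,fy=4,interpolation=cv2.INTER_CUBIC))
```

```text
d [0.  0.  0.1] wz 0.003 yaw 4.28 pos [527.5 193.8 162.9] tilt about tool xyz [-0.  0. -0.] F [-0.3  0.  -1.7] w 11.6 t 10.95 q [-0.7  0.4  0.4  1.8 -0.2  1.  -0.2]
S [(array([210, 128,  15,   9,  89], dtype=int32), array([216.6, 132.1])), (array([ 197,  131,   45,   41, 1158], dtype=int32), array([219.5, 152.2]))]
T [(array([178, 203,  10,  29, 238], dtype=int32), array([182.6, 217.5])), (array([160, 204,  14,   7,  84], dtype=int32), array([167.1, 207.2])), (array([158, 216,  16,  17, 218], dtype=int32), array([166.5, 224.2]))]
```

No contact so far. I lower in small steps and watch for the weight to come off.

carry_out --moves '[{"dx": 0,"dy": 0,"dz": 0.15,"wx": 0,"wy": 0,"wz": 0,"claw": 4},{"dx": 0,"dy": 0,"dz": 0.15,"wx": 0,"wy": 0,"wz": 0,"claw": 4},{"dx": 0,"dy": 0,"dz": 0.1,"wx": 0,"wy": 0,"wz": 0,"claw": 4},{"dx": 0,"dy": 0,"dz": 0.04,"wx": 0,"wy": 0,"wz": 0,"claw": 4},{"dx": 0,"dy": 0,"dz": 0.04,"wx": 0,"wy": 0,"wz": 0,"claw": 4},{"dx": 0,"dy": 0,"dz": 0,"wx": 0,"wy": 0,"wz": 0,"claw": 4}]'

```text
time_s: 11.65
ee_pos: [527.3, 193.9, 139.1]
orientation: [[-0.075, 0.997, -0.0], [0.997, 0.075, -0.0], [-0.0, -0.0, -1.0]]
ft_force: [0.4, -0.1, -1.5]
gripper_width: 11.5
grip_force: 29.9
```

carry_out --moves '[{"dx": 0,"dy": 0,"dz": 0.04,"wx": 0,"wy": 0,"wz": 0,"claw": 4},{"dx": 0,"dy": 0,"dz": 0,"wx": 0,"wy": 0,"wz": 0,"claw": 4}]'

```text
time_s: 11.85
ee_pos: [527.4, 193.9, 137.3]
orientation: [[-0.075, 0.997, 0.0], [0.997, 0.075, 0.0], [0.0, 0.0, -1.0]]
ft_force: [0.7, -0.2, -2.0]
gripper_width: 11.5
grip_force: 29.9
```

carry_out --moves '[{"dx": 0,"dy": 0,"dz": 0.04,"wx": 0,"wy": 0,"wz": 0,"claw": 4},{"dx": 0,"dy": 0,"dz": 0,"wx": 0,"wy": 0,"wz": 0,"claw": 4}]'

```text
time_s: 12.05
ee_pos: [527.3, 193.9, 135.2]
orientation: [[-0.075, 0.997, -0.0], [0.997, 0.075, -0.0], [-0.0, -0.0, -1.0]]
ft_force: [0.2, 0.1, -1.6]
gripper_width: 11.7
grip_force: 29.9
```

carry_out --moves '[{"dx": 0,"dy": 0,"dz": 0.03,"wx": 0,"wy": 0,"wz": 0,"claw": 4},{"dx": 0,"dy": 0,"dz": 0,"wx": 0,"wy": 0,"wz": 0,"claw": 4}]'

```text
time_s: 12.25
ee_pos: [527.5, 194.0, 133.8]
orientation: [[-0.075, 0.997, 0.0], [0.997, 0.075, 0.0], [0.0, 0.0, -1.0]]
ft_force: [0.6, -0.1, -0.6]
gripper_width: 11.5
grip_force: 29.9
```

carry_out --moves '[{"dx": 0,"dy": 0,"dz": 0.03,"wx": 0,"wy": 0,"wz": 0,"claw": 4},{"dx": 0,"dy": 0,"dz": 0,"wx": 0,"wy": 0,"wz": 0,"claw": 4}]'

```text
time_s: 12.45
ee_pos: [527.7, 194.0, 133.4]
orientation: [[-0.075, 0.997, 0.001], [0.997, 0.075, 0.001], [0.001, 0.001, -1.0]]
ft_force: [-3.7, -0.9, 10.2]
gripper_width: 11.4
grip_force: 29.9
```

Contact came at z≈134, just where the bar should seat at 180 mm. I ease off, open the fingers part-way and rise.

carry_out --moves '[{"dx": 0,"dy": 0,"dz": -0.02,"wx": 0,"wy": 0,"wz": 0,"claw": 11},{"dx": 0,"dy": 0,"dz": 0,"wx": 0,"wy": 0,"wz": 0,"claw": 20},{"dx": 0,"dy": 0,"dz": 0,"wx": 0,"wy": 0,"wz": 0,"claw": 36},{"dx": 0,"dy": 0,"dz": 0,"wx": 0,"wy": 0,"wz": 0,"claw": 36},{"dx": 0,"dy": 0,"dz": 0,"wx": 0,"wy": 0,"wz": 0,"claw": 36},{"dx": 0,"dy": 0,"dz": -0.2,"wx": 0,"wy": 0,"wz": 0,"claw": 36},{"dx": 0,"dy": 0,"dz": -0.4,"wx": 0,"wy": 0,"wz": 0,"claw": 36},{"dx": 0,"dy": 0,"dz": -0.6,"wx": 0,"wy": 0,"wz": 0,"claw": 36}]'

```text
time_s: 13.25
ee_pos: [526.5, 193.5, 193.4]
orientation: [[-0.075, 0.997, -0.002], [0.997, 0.075, -0.001], [-0.001, -0.002, -1.0]]
ft_force: [0.5, 0.4, -0.2]
gripper_width: 36.0
grip_force: 0.0
```

carry_out --moves '[{"dx": 0,"dy": 0,"dz": -0.7,"wx": 0,"wy": 0,"wz": 0,"claw": 60},{"dx": 0,"dy": 0,"dz": -0.7,"wx": 0,"wy": 0,"wz": 0,"claw": 85},{"dx": 0,"dy": 0,"dz": -0.4,"wx": 0,"wy": 0,"wz": 0,"claw": 85}]'

```text
time_s: 13.55
ee_pos: [528.4, 194.0, 287.1]
orientation: [[-0.074, 0.997, 0.004], [0.997, 0.074, 0.002], [0.002, 0.004, -1.0]]
ft_force: [0.9, 0.6, 0.1]
gripper_width: 55.5
grip_force: 0.0
```

Run:
```python
from h import *
np.set_printoptions(precision=1,suppress=True)
S=r.read_camera("side");T=r.read_camera("top")
save("s8.png",np.hstack([cv2.resize(S["frame"][80:220,150:300],None,fx=2.6,fy=2.6),cv2.resize(S["frame"][210:350,230:380],None,fx=2.6,fy=2.6)]))
for n,p in(("S",S),("T",T)):
  for k,z in(("carrier_mid",79),("well",50),("hood_bar",180)):
    print(n,k,[(np.round(d["location"],1),round(d["confidence"],2),atz(p,d["location"],z)) for d in r.tip_of(k,p)])
# carrier white & red blobs
for n,p in(("S",S),("T",T)):
    d=r.outline_of("carrier_mid",p)
    print(n,[(np.round(x["rect"],1),round(x["confidence"],2),np.argwhere(x["mask"]).mean(0)[::-1]) for x in d])
go((518,-230,220),79,24)
```

```text
S carrier_mid [(array([296.9, 246.3]), 0.62, array([ 528.7, -215.5,   79. ])), (array([241.9, 220.1]), 0.43, array([470.5, -76.3,  79. ]))]
S well [(array([296.5, 262.2]), 0.86, array([ 521.4, -227.8,   50. ]))]
S hood_bar [(array([215.8, 127.6]), 0.9, array([526.1, 199. , 180. ])), (array([372.4, 203.7]), 0.8, array([ 653.2, -283.4,  180. ]))]
T carrier_mid [(array([338.1, 224.1]), 0.65, array([ 524.8, -225.7,   79. ])), (array([337.5, 227.2]), 0.64, array([ 516.9, -224. ,   79. ]))]
T well [(array([336.2, 225.9]), 0.93, array([ 524.1, -224. ,   50. ]))]
T hood_bar [(array([158.1, 216.7]), 0.94, array([525.1, 193.7, 180. ])), (array([333.7, 146.8]), 0.58, array([ 691.8, -206.9,  180. ]))]
S [(array([287.5, 231.8, 310.8, 270. ]), 0.58, array([297. , 251.3]))]
T [(array([325. , 218. , 351.3, 237.4]), 0.6, array([339. , 225.9])), (array([231.9, 259.5, 244.2, 273.8]), 0.26, array([238.1, 267.2]))]
d [-0.3 -0.2  0.1] wz -0.778 yaw 4.29 pos [527.  193.8 282.5] tilt about tool xyz [-0.1  0.   0. ] F [0.4 0.5 0.2] w 85.0 t 14.05 q [-0.8  0.3  0.4  1.6 -0.1  1.3 -0.2]
```

View pics/s8.png

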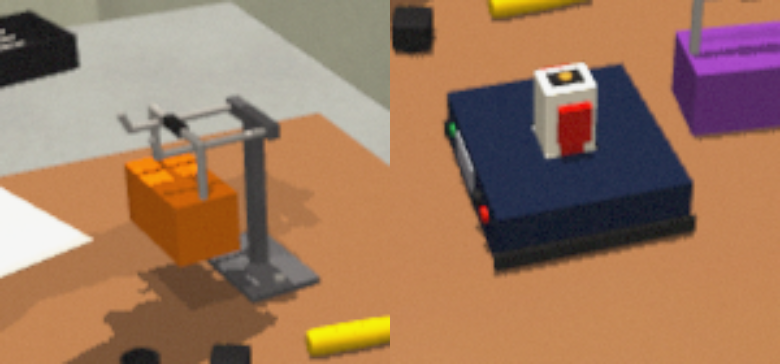

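The hood hangs freely on both prongs (bar at left crop (175,125)) and the fingers are clear. The carrier stands in the box at right crop (567,110), red pad on its -y side facing the camera. Next I fit the carrier's position from its silhouette while starting the swing over.

```bash
cat > fit.py <<'E'
from h import *
from scipy.optimize import minimize
def mask(p,rc):
    f=p["frame"].astype(int);h=cv2.cvtColor(p["frame"],cv2.COLOR_RGB2HSV)
    w=(f.min(2)>95)&(h[...,1]<90); red=(((h[...,0]<8)|(h[...,0]>172))&(h[...,1]>180)&(h[...,2]>80))
    o=np.zeros(w.shape,np.uint8); r0,r1,c0,c1=rc; o[r0:r1,c0:c1]=(w|red)[r0:r1,c0:c1]
    k,l,st,c=cv2.connectedComponentsWithStats(cv2.morphologyEx(o,cv2.MORPH_CLOSE,np.ones((5,5))))
    return (l==1+np.argmax(st[1:,4])).astype(np.uint8)
def render(p,x,y,yaw,shape,dz=0):
    c,s=np.cos(yaw),np.sin(yaw);m=np.zeros(shape,np.uint8)
    for hx,hy,z0,z1 in((20,23,50,104),(13,29,62,96)):
        q=[proj(p,(x+c*a-s*b,y+s*a+c*b,z+dz)) for a in(-hx,hx) for b in(-hy,hy) for z in(z0,z1)]
        h=cv2.convexHull((np.array(q,np.float32)*16).round().astype(np.int32)); cv2.fillConvexPoly(m,h,255,cv2.LINE_AA,4)
    return m/255.
E
python3 - <<'E'
from fit import *
np.set_printoptions(precision=2,suppress=True)
S=r.read_camera("side");T=r.read_camera("top")
M=[(S,mask(S,(220,285,275,325))),(T,mask(T,(205,250,315,362)))]
for p,m in M: print(m.sum(),cv2.boundingRect(m))
def cost(v,ps): return sum(np.abs(render(p,v[0],v[1],np.radians(v[2]),m.shape)-m).sum() for p,m in ps)
for nm,ps in(("S",M[:1]),("T",M[1:]),("both",M)):
    b=min((minimize(cost,(x,y,-11),args=(ps,),method="Nelder-Mead",options=dict(initial_simplex=[(x,y,-11),(x+6,y,-11),(x,y+6,-11),(x,y,-5)])) for x in(514,522) for y in(-232,-224)),key=lambda o:o.fun)
    print(nm,b.x,b.fun)
go((520,-227,230),79,22)
E
```

```text
777 (284, 234, 26, 37)
305 (328, 215, 24, 22)
S [ 521.77 -227.97  -23.95] 106.80392156862744
T [ 521.74 -227.29  -11.38] 184.53725490196078
both [ 522.12 -227.69  -23.96] 301.52941176470586
d [-0.31 -0.27  0.05] wz -0.849 yaw 4.29 pos [527.2 193.8 282.8] tilt about tool xyz [-0.05  0.02  0.  ] F [-0.4 -0.2 -0.2] w 85.0 t 14.15 q [-0.76  0.28  0.41  1.62 -0.11  1.27 -0.25]
```

carry_out --moves '[{"dx": -0.3,"dy": -0.27,"dz": 0,"wx": 0,"wy": 0,"wz": -0.85,"claw": 85},{"dx": -0.31,"dy": -0.27,"dz": 0,"wx": 0,"wy": 0,"wz": -0.85,"claw": 85},{"dx": -0.31,"dy": -0.27,"dz": 0,"wx": 0,"wy": 0,"wz": -0.85,"claw": 85},{"dx": -0.31,"dy": -0.27,"dz": 0,"wx": 0,"wy": 0,"wz": -0.85,"claw": 85},{"dx": -0.31,"dy": -0.27,"dz": 0,"wx": 0,"wy": 0,"wz": -0.85,"claw": 85},{"dx": -0.31,"dy": -0.27,"dz": 0,"wx": 0,"wy": 0,"wz": -0.85,"claw": 85},{"dx": -0.31,"dy": -0.27,"dz": 0,"wx": 0,"wy": 0,"wz": -0.85,"claw": 85},{"dx": -0.31,"dy": -0.27,"dz": 0,"wx": 0,"wy": 0,"wz": -0.85,"claw": 85}]'

```text
time_s: 14.95
ee_pos: [458.4, 45.8, 283.3]
orientation: [[-0.525, 0.851, -0.0], [0.851, 0.525, 0.0], [0.0, 0.0, -1.0]]
ft_force: [-0.1, -0.6, 0.6]
gripper_width: 84.7
grip_force: 0.0
```

carry_out --moves '[{"dx": -0.31,"dy": -0.27,"dz": 0,"wx": 0,"wy": 0,"wz": -0.85,"claw": 85},{"dx": -0.31,"dy": -0.27,"dz": 0,"wx": 0,"wy": 0,"wz": -0.85,"claw": 85},{"dx": -0.31,"dy": -0.27,"dz": 0,"wx": 0,"wy": 0,"wz": -0.85,"claw": 85},{"dx": -0.31,"dy": -0.27,"dz": 0,"wx": 0,"wy": 0,"wz": -0.85,"claw": 85},{"dx": -0.31,"dy": -0.27,"dz": 0,"wx": 0,"wy": 0,"wz": -0.85,"claw": 85},{"dx": -0.31,"dy": -0.27,"dz": 0,"wx": 0,"wy": 0,"wz": -0.85,"claw": 85},{"dx": -0.31,"dy": -0.27,"dz": 0,"wx": 0,"wy": 0,"wz": -0.85,"claw": 85}]'

```text
time_s: 15.65
ee_pos: [460.3, -97.2, 283.3]
orientation: [[-0.823, 0.567, 0.0], [0.567, 0.823, 0.0], [0.0, 0.0, -1.0]]
ft_force: [-0.0, -0.9, -0.1]
gripper_width: 84.9
grip_force: 0.0
```

```bash
python3 -c "
from h import *
go((523,-227.3,130),79,8)"
```

```text
d [-0.279 -0.234  0.383] wz -0.737 yaw 55.43 pos [460.3 -97.2 283.3] tilt about tool xyz [ 0.01 -0.01  0.  ] F [-0.  -0.9 -0.1] w 84.9 t 15.65 q [-0.38  0.1   0.53  1.83 -0.05  1.23  1.14]
```

carry_out --moves '[{"dx": -0.28,"dy": -0.23,"dz": 0.38,"wx": 0,"wy": 0,"wz": -0.74,"claw": 85},{"dx": -0.28,"dy": -0.23,"dz": 0.38,"wx": 0,"wy": 0,"wz": -0.74,"claw": 85},{"dx": -0.28,"dy": -0.23,"dz": 0.38,"wx": 0,"wy": 0,"wz": -0.74,"claw": 85},{"dx": -0.28,"dy": -0.23,"dz": 0.38,"wx": 0,"wy": 0,"wz": -0.74,"claw": 85},{"dx": -0.28,"dy": -0.23,"dz": 0.38,"wx": 0,"wy": 0,"wz": -0.74,"claw": 85},{"dx": -0.28,"dy": -0.23,"dz": 0.38,"wx": 0,"wy": 0,"wz": -0.74,"claw": 85},{"dx": -0.28,"dy": -0.24,"dz": 0.38,"wx": 0,"wy": 0,"wz": -0.74,"claw": 85},{"dx": -0.28,"dy": -0.24,"dz": 0.38,"wx": 0,"wy": 0,"wz": -0.72,"claw": 85}]'

```text
time_s: 16.45
ee_pos: [524.1, -227.0, 130.3]
orientation: [[-0.982, 0.191, -0.0], [0.191, 0.982, 0.0], [0.0, 0.0, -1.0]]
ft_force: [0.1, 1.3, -0.5]
gripper_width: 85.4
grip_force: 0.0
```

carry_out --moves '[{"dx": 0,"dy": 0,"dz": 0,"wx": 0,"wy": 0,"wz": 0,"claw": 85},{"dx": 0,"dy": 0,"dz": 0,"wx": 0,"wy": 0,"wz": 0,"claw": 85}]'

```text
time_s: 16.65
ee_pos: [523.3, -226.3, 131.1]
orientation: [[-0.981, 0.195, -0.001], [0.195, 0.981, 0.0], [0.001, 0.0, -1.0]]
ft_force: [0.1, -0.2, -0.7]
gripper_width: 85.2
grip_force: 0.0
```

```bash
python3 -c "
from h import *
np.set_printoptions(precision=1,suppress=True)
go((523,-227.3,33),79,4)
S=r.read_camera('side')
print([(d['location'],d['confidence'],atz(S,d['location'],79)) for d in r.tip_of('carrier_mid',S)])
p=r.sense()['ee_pos']; print(proj(S,p+[0,0,27]))
"
```

```text
d [-0.  -0.   0.5] wz -0.014 yaw 78.78 pos [ 523.3 -226.3  131.1] tilt about tool xyz [ 0.  -0.1  0. ] F [ 0.1 -0.2 -0.7] w 85.2 t 16.65 q [-0.   0.4  0.5  1.8 -0.2  0.9  1.9]
[([298.0, 248.4], 0.86, array([ 527.2, -222.7,   79. ]))]
[297.9 215.7]
```

carry_out --moves '[{"dx": 0,"dy": 0,"dz": 0.4,"wx": 0,"wy": 0,"wz": 0,"claw": 85},{"dx": 0,"dy": 0,"dz": 0.3,"wx": 0,"wy": 0,"wz": 0,"claw": 85},{"dx": 0,"dy": 0,"dz": 0.3,"wx": 0,"wy": 0,"wz": 0,"claw": 85},{"dx": 0,"dy": 0,"dz": 0.2,"wx": 0,"wy": 0,"wz": 0,"claw": 85},{"dx": 0,"dy": 0,"dz": 0,"wx": 0,"wy": 0,"wz": 0,"claw": 85}]'

```text
time_s: 17.25
ee_pos: [523.4, -225.4, 70.9]
orientation: [[-0.981, 0.192, -0.001], [0.192, 0.981, 0.001], [0.001, 0.001, -1.0]]
ft_force: [0.8, 0.0, 0.4]
gripper_width: 84.8
grip_force: 0.0
```

carry_out --moves '[{"dx": 0,"dy": 0,"dz": 0.3,"wx": 0,"wy": 0,"wz": 0,"claw": 85},{"dx": 0,"dy": 0,"dz": 0.3,"wx": 0,"wy": 0,"wz": 0,"claw": 85},{"dx": 0,"dy": 0,"dz": 0.14,"wx": 0,"wy": 0,"wz": 0,"claw": 85},{"dx": 0,"dy": 0,"dz": 0,"wx": 0,"wy": 0,"wz": 0,"claw": 85}]'

```text
time_s: 17.65
ee_pos: [523.7, -226.0, 34.3]
orientation: [[-0.981, 0.193, -0.001], [0.193, 0.981, 0.0], [0.001, 0.0, -1.0]]
ft_force: [-0.1, 0.1, 0.2]
gripper_width: 84.9
grip_force: 0.0
```

carry_out --force 5 --moves '[{"dx": 0,"dy": 0,"dz": 0,"wx": 0,"wy": 0,"wz": 0,"claw": 62},{"dx": 0,"dy": 0,"dz": 0,"wx": 0,"wy": 0,"wz": 0,"claw": 50},{"dx": 0,"dy": 0,"dz": 0,"wx": 0,"wy": 0,"wz": 0,"claw": 50},{"dx": 0,"dy": 0,"dz": 0,"wx": 0,"wy": 0,"wz": 0,"claw": 50},{"dx": 0,"dy": 0,"dz": 0,"wx": 0,"wy": 0,"wz": 0,"claw": 50}]'

```text
time_s: 18.15
ee_pos: [524.1, -226.5, 34.7]
orientation: [[-0.981, 0.193, 0.001], [0.193, 0.981, -0.0], [-0.001, -0.0, -1.0]]
ft_force: [0.3, -0.8, 1.4]
gripper_width: 51.9
grip_force: 4.6
```

carry_out --force 42 --moves '[{"dx": 0,"dy": 0,"dz": 0,"wx": 0,"wy": 0,"wz": 0,"claw": 40},{"dx": 0,"dy": 0,"dz": 0,"wx": 0,"wy": 0,"wz": 0,"claw": 40},{"dx": 0,"dy": 0,"dz": 0,"wx": 0,"wy": 0,"wz": 0,"claw": 40},{"dx": 0,"dy": 0,"dz": 0,"wx": 0,"wy": 0,"wz": 0,"claw": 40}]'

```text
time_s: 18.55
ee_pos: [524.3, -226.9, 35.1]
orientation: [[-0.981, 0.193, 0.001], [0.193, 0.981, -0.001], [-0.001, -0.0, -1.0]]
ft_force: [-1.8, -0.4, 8.1]
gripper_width: 41.4
grip_force: 42.0
```

```bash
python3 -c "
from h import *
np.set_printoptions(precision=1,suppress=True)
s=r.sense();go((523,-227.3,33),79,4,s);print(s['moment'],s['grip_force'])
S=r.read_camera('side')
print([(d['location'],d['confidence']) for d in r.tip_of('carrier_mid',S)])
"
```

```text
d [ 0. -0.  0.] wz -0.009 yaw 78.86 pos [ 524.3 -226.9   35.1] tilt about tool xyz [-0.   0.1  0. ] F [-1.8 -0.4  8.1] w 41.4 t 18.55 q [ 0.   0.6  0.4  1.9 -0.3  0.8  2. ]
[ 0.   0.3 -0.1] 41.98687434196472
[([298.1, 249.8], 0.64)]
```

carry_out --moves '[{"dx": 0,"dy": 0,"dz": -0.06,"wx": 0,"wy": 0,"wz": 0,"claw": 40},{"dx": 0,"dy": 0,"dz": 0,"wx": 0,"wy": 0,"wz": 0,"claw": 40},{"dx": 0,"dy": 0,"dz": 0,"wx": 0,"wy": 0,"wz": 0,"claw": 40}]'

```text
time_s: 18.95
ee_pos: [523.6, -226.1, 37.1]
orientation: [[-0.981, 0.192, -0.0], [0.192, 0.981, 0.0], [0.001, 0.0, -1.0]]
ft_force: [0.3, -0.1, -1.6]
gripper_width: 41.2
grip_force: 41.9
```

carry_out --moves '[{"dx": 0,"dy": 0,"dz": -0.08,"wx": 0,"wy": 0,"wz": 0,"claw": 40},{"dx": 0,"dy": 0,"dz": 0,"wx": 0,"wy": 0,"wz": 0,"claw": 40},{"dx": 0,"dy": 0,"dz": 0,"wx": 0,"wy": 0,"wz": 0,"claw": 40}]'

```text
time_s: 19.25
ee_pos: [523.9, -226.3, 41.4]
orientation: [[-0.981, 0.193, 0.0], [0.193, 0.981, 0.0], [-0.0, 0.0, -1.0]]
ft_force: [0.4, 0.7, -1.6]
gripper_width: 41.4
grip_force: 41.9
```

```bash
python3 -c "
from fit import *
S=r.read_camera('side')
print([(d['location'],d['confidence']) for d in r.tip_of('carrier_mid',S)], [(d['rect'],d['confidence']) for d in r.outline_of('carrier_mid',S)])
print(r.sense()['ft_force'],r.sense()['moment'])
for z in (79,86): print(proj(S,(522,-227.6,z)))
h=cv2.cvtColor(S['frame'],cv2.COLOR_RGB2HSV)
m=(((h[...,0]<8)|(h[...,0]>172))&(h[...,1]>180)&(h[...,2]>80))[225:285,280:325]
q=np.argwhere(m);print(m.sum(),q.min(0)+[225,280],q.max(0)+[225,280])
save('s9.png',cv2.resize(S['frame'][180:300,230:380],None,fx=4,fy=4))
"
```

```text
[([299.2, 247.3], 0.79)] [([284.0, 234.4, 308.3, 266.6], 0.89), ([197.6, 211.8, 213.1, 236.5], 0.38)]
[ 0.32490774 -0.424256   -1.44039033] [0.02237964 0.00124235 0.00146533]
[296.92224341 250.45521195]
[296.97412452 247.59777242]
18 [255 294] [269 302]
```

The force reads just the carrier's weight (about 1.6 N), so it has come free. I draw it straight up another 93 mm.

carry_out --moves '[{"dx": 0,"dy": 0,"dz": -0.1,"wx": 0,"wy": 0,"wz": 0,"claw": 40},{"dx": 0,"dy": 0,"dz": -0.2,"wx": 0,"wy": 0,"wz": 0,"claw": 40},{"dx": 0,"dy": 0,"dz": -0.3,"wx": 0,"wy": 0,"wz": 0,"claw": 40},{"dx": 0,"dy": 0,"dz": -0.3,"wx": 0,"wy": 0,"wz": 0,"claw": 40},{"dx": 0,"dy": 0,"dz": -0.3,"wx": 0,"wy": 0,"wz": 0,"claw": 40},{"dx": 0,"dy": 0,"dz": -0.3,"wx": 0,"wy": 0,"wz": 0,"claw": 40},{"dx": 0,"dy": 0,"dz": -0.26,"wx": 0,"wy": 0,"wz": 0,"claw": 40},{"dx": 0,"dy": 0,"dz": -0.1,"wx": 0,"wy": 0,"wz": 0,"claw": 40}]'

```text
time_s: 20.2
ee_pos: [524.6, -226.7, 136.2]
orientation: [[-0.981, 0.193, 0.002], [0.193, 0.981, -0.001], [-0.002, -0.0, -1.0]]
ft_force: [0.2, -0.4, -2.2]
gripper_width: 41.4
grip_force: 41.9
```

carry_out --moves '[{"dx": 0,"dy": 0,"dz": 0,"wx": 0,"wy": 0,"wz": 0,"claw": 40},{"dx": 0,"dy": 0,"dz": 0,"wx": 0,"wy": 0,"wz": 0,"claw": 40},{"dx": 0,"dy": 0,"dz": 0,"wx": 0,"wy": 0,"wz": 0,"claw": 40},{"dx": 0,"dy": 0,"dz": 0,"wx": 0,"wy": 0,"wz": 0,"claw": 40}]'

```text
time_s: 20.6
ee_pos: [523.5, -226.2, 133.7]
orientation: [[-0.981, 0.193, -0.001], [0.193, 0.981, 0.0], [0.001, 0.0, -1.0]]
ft_force: [0.4, -0.7, -2.8]
gripper_width: 41.4
grip_force: 41.9
```

```bash
python3 -c "
from fit import *
S=r.read_camera('side');T=r.read_camera('top')
print([(d['location'],d['confidence'],atz(S,d['location'],179)) for d in r.tip_of('carrier_mid',S)], [(d['rect'],d['confidence']) for d in r.outline_of('carrier_mid',S)])
for z in(112,179): print(proj(S,(522,-227.6,z)))
for p in(S,T): print([(d['location'],d['confidence']) for d in r.tip_of('hood_bar',p)])
go((523.5,-226.5,134),79,1)
"
```

```text
[([299.7, 203.0], 0.58, array([ 533.38143912, -215.13074879,  179.        ]))] [([283.9, 194.5, 312.3, 243.4], 0.91), ([279.3, 356.3, 345.4, 419.1], 0.43)]
[297.17022163 236.79739299]
[297.70157614 207.53214576]
[([215.7, 128.2], 0.81), ([370.1, 204.8], 0.69)]
[([156.9, 216.8], 0.82), ([333.5, 146.8], 0.57)]
d [ 0.005 -0.004  0.004] wz -0.028 yaw 78.89 pos [ 523.8 -226.3  134.2] tilt about tool xyz [ 0.   -0.01  0.  ] F [ 0.1 -0.3 -0.9] w 41.8 t 20.9 q [-0.04  0.43  0.49  1.82 -0.24  0.95  1.93]
```

The carrier is held about 100 mm up and the hood is still on its hooks, so I hand in.

```bash
python3 -c "
from plant import r
print(r.close_job())"
```

```text
the job is handed in; nothing more can be done
None
```

The job is handed in: the orange hood hangs by its bar on the twin hook, and the fuse carrier is held pinched at about 42 N and upright, about 10 cm above its seat, at 20.9 s on the robot clock.

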